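# Index the banding wheel

## Robot

A 6-joint arm with a two-finger parallel gripper is mounted at the origin on the work surface. World frame = base frame: x ahead of the robot, y to its left, z up, the work surface at z = 0. Lengths are in m, angles in degrees, forces in N, time in s.
With the tool pointing down it reaches from about 0.35 to 0.975 m from the base axis. Payload 17.4 kg.
Tool frame: the origin (TCP) lies on the centre line of the jaws, within the pads' length; the fingertips stand 22 mm ahead of it and the grasp point (between the pads) lies 3 mm ahead of it; z points along the fingers, y is the line along which they close (so a half turn about z gives the same grasp; the last joint's range is limited). The gripper opens to 85 mm and grips with 20 to 120 N. Pads are 22 mm wide; open, the fingers measure 114 mm over their backs; the gripper's body (76 mm by 85 mm) begins 54 mm behind the grasp point. The pads swing forward as they close: fully open they stand 13 mm farther back than shut.
Start: joints at [-76.02, 6.646, 82.598, -0, 90.757, -2.166], TCP at [0.188, -0.648, 0.253] pointing down, gripper open.
Joint ranges: [-162.19, 162.19], [-47.58, 125.68], [4.15, 143.07], [-65.23, 245.23], [0.69, 171.88], [-170.13, 170.13]. Speed limits (degrees/s): [108.29, 108.29, 127.2, 180, 180, 180].

## Interface

Orientations are given as a 3x3 rotation matrix whose columns are the frame's x, y, z axes.
In Python, from plant import bot gives the robot as it stands.
- The arm moves only by the tool drive_tool, never from a script. Its argument "deltas" is a list of rows, each an object of numbers: "dx", "dy", "dz": the shift along the tool's x, y, z in m; "ax", "ay", "az": the turn, a rotation vector about the tool's x, y, z in rad. A call has 1 to 12 rows; each row is the pose to reach, as a shift and turn from the pose commanded when the call began, along the tool's axes at that moment; what a row does not reach only later rows make up. A row lasts 1/12 s, in which the tool goes at most 41.7 mm and 7.16 degrees, less where a joint would pass 70% of its speed; a pose out of reach is approached as far as the arm can. A call with a gripper value outside its range is refused whole. "fingers" is the closure, from 0 (fully open) to 1 (shut), set as the call begins (left out, the last holds). The fingers move at their own pace and stop on an object; the grip force is fixed at half the most. Time passes only in rows, so rows that repeat a pose let the fingers close. It gives the time, the measured TCP pose, the force, the opening and the grip force at its end, in the units of the state.
- bot.sense(): the state, without advancing time (a new reading comes with each control period).
- bot.get_image(name): name is "scene" or "top" or "wrist"; returns (picture, depth): 384x512x3 uint8, red, green, blue; 384x512 float32, m along the optical axis (not along the pixel's ray), 0 where there is no reading.
- bot.camera_model(name): a dict with "camera_matrix" (3x3 intrinsics, pixels), "eye" and "attitude" of the camera in the world; the wrist camera has in their place "tool_from_camera" (4x4, takes a point from camera to tool coordinates, whose origin is the TCP and whose axes are the flange's). Camera axes: x right, y down, z forward; pixel columns grow to the right and rows downward; lengths in m; the calibration is good to about 2 mm. A picture is of the moment at which its call begins: read the wrist's pose just before it. camera_model takes no time and is no camera call.
- bot.finish_job(): hands the job in; it is judged then, once.
The state is a dict: "time": time; "joints": joint angles; "dq": joint speeds; "joint_torque": joint torques, N m; "position": TCP position; "orientation": TCP orientation; "force": force on the tool from outside, world axes, zero at the start; "ft_torque": the same for the moment, N m; "grip_width": finger opening in m; "grip_force": force on a finger pad.
Only numpy, scipy, OpenCV 4.12 (cv2) and the standard library are available. Lean on these libraries where they do the work, as an engineer would, in place of code of your own. Each camera call takes 0.05 s, during which the arm holds its last target. There are 200 camera calls.

## Task

Turn the potter's banding wheel round for decorating the next side of the dish: gently push one or more of the upright finger studs on its head with the fingertips until the index line on the head lines up with the one long scale line on the fixed plate around it, and leave it there. Do not pinch or lift anything: the clay dish stays standing in the middle of the wheel and just rides round, and the things on the bench around it are left alone.

Things in the scene. Friction and masses are not known exactly. Their poses are not given: they have to be found in the camera images.
- wheel (a joint): turning angle of the wheel's head, rad, growing anticlockwise seen from above; 0 (or a whole turn, 6.283) is where the index mark meets the long target line. Turns either way, no stop within two turns. A stiff bearing (about 0.25 N m, some 2.6 N at a stud) holds it wherever it is left; it neither coasts nor springs back.
- stand: fixed stand of the banding wheel: dark foot and white round scale plate, 320 mm across, top 62 mm above the bench. Origin on the bench under the axis; x axis along the long target line. Around the head the plate bears 18 black lines 20 degrees apart: 17 short (11 x 3 mm), one long (42 x 6 mm), the target. The aluminium head turning on it is 230 mm across, top face 78 mm above the bench.
- axis (a point): centre of the head's top face, on the vertical turning axis, 78 mm above the bench
- target_line (a point): inner end of the long target scale line, at the head's edge, 115 mm from the axis on the fixed plate, 62 mm above the bench; the line runs radially outwards from here
- index_mark (a point): outer end of the index mark, the only black line on the turning head (40 mm long, 6 mm wide, radial), at the head's edge 115 mm from the axis, 78 mm above the bench; moves with the head
- stud0 (a point): dark wooden finger stud, one of three alike: an upright round pin 16 mm across, standing 26 mm up from the head's top face, on a circle of radius 97 mm about the axis, 60 degrees anticlockwise (seen from above) from the index mark. This point is the centre of its top. It moves with the turning head.
- stud1 (a point): dark wooden finger stud, one of three alike: an upright round pin 16 mm across, standing 26 mm up from the head's top face, on a circle of radius 97 mm about the axis, opposite (180 degrees) from the index mark. This point is the centre of its top. It moves with the turning head.
- stud2 (a point): dark wooden finger stud, one of three alike: an upright round pin 16 mm across, standing 26 mm up from the head's top face, on a circle of radius 97 mm about the axis, 60 degrees clockwise (seen from above) from the index mark. This point is the centre of its top. It moves with the turning head.
- dish: unglazed square clay dish, loose, 80 x 80 mm, 36 mm tall, 6 mm walls, about 0.25 kg, standing on the middle of the head and riding round with it; origin at the centre of its underside
- bottle: yellow water bottle, 68 mm across, 210 mm tall, standing on the bench (bystander); origin at the centre of its underside
- cup: white ceramic cup, 68 mm across, 80 mm tall, standing on the bench (bystander); origin at the centre of its underside
- brush: brush lying on the bench (bystander), 200 mm long along its x axis, 42 mm wide, 20 mm thick; origin under its middle
- jar: glass jar with a white cap, 60 mm across, 70 mm tall, standing on the bench (bystander); origin at the centre of its underside
Not all that is in view belongs to the job. Of the things shaped like the dish, the terracotta one is meant.

How it is judged (in metres and radians):
At the end, for the whole second after the job is handed in: The index mark's outer end is within 6 mm (one line's width, 3 degrees) of the long target line's inner end and the wheel is at rest; the dish stands flat on the head within 20 mm of the axis; the bystanders are within 20 mm of where they began (horizontal distance between index_mark and target_line below 0.006 m and velocity of joint wheel between -0.02 and 0.02 rad/s and horizontal distance between dish and axis below 0.02 m and z of dish in the frame of stand below 0.081 m and angle between dish's own z axis and vertical below 0.05 rad and linear speed of dish below 0.01 m/s and distance of each of bottle, cup, brush, jar from where it was at the start of the episode below 0.02 m); the robot touches nothing.
It fails at once if the dish is lifted, tipped or pushed more than 20 mm from the middle of the wheel (horizontal distance between dish and axis above 0.02 m or z of dish in the frame of stand above 0.086 m or angle between dish's own z axis and vertical above 0.15 rad).
It fails at once if a bystander is moved more than 20 mm (distance of any of bottle, cup, brush, jar from where it was at the start of the episode above 0.02 m).
It fails at once if the fingers press on the wheel or its stand with more than 35 N (contact force between the fingers and stand above 35 N).
It also fails if it takes over 51 s, if anything falls off the work surface, if the arm or the gripper's body presses on something with over 40 N, if the wrist force passes 120 N, or if a joint passes its speed limit or range.

## Working session

There is one attempt and no reset: what is moved stays moved. The work goes in short steps, Python scripts to look and compute and a tool call to move; the robot and the scene stay as the last step left them, time stands still between calls to the robot, and variables do not carry over. Pictures are saved under pics/ and viewed, at most 10 in all, crops included, and the job is handed in when it is done.

Besides the shell and the picture viewer there is one more tool, called after ">>>" as name(argument=value, ...) on one line, values as JSON. drive_tool: Moves the arm, as the interface text tells. Its arguments: {"type":"object","properties":{"deltas":{"type":"array","items":{"type":"object","properties":{"dx":{"type":"number"},"dy":{"type":"number"},"dz":{"type":"number"},"ax":{"type":"number"},"ay":{"type":"number"},"az":{"type":"number"}}}},"fingers":{"type":"number"}},"required":["deltas"]}

```bash
mkdir -p pics; python3 - <<'E'
from plant import bot
import cv2,numpy as np
s=bot.sense();print(s['time'],s['position'],np.round(s['orientation'],3).tolist())
for n in("top","scene"):
    p,d=bot.get_image(n);cv2.imwrite(f"pics/{n}0.png",p[:,:,::-1]);np.savez(f"{n}0.npz",p=p,d=d)
    print(bot.camera_model(n))
E
```

```text
0.0 [ 0.18765004 -0.64821717  0.25255918] [[0.961, 0.278, -0.0], [0.278, -0.961, 0.001], [0.0, -0.001, -1.0]]
{'camera_matrix': array([[429.35178274,   0.        , 258.95701058],
       [  0.        , 429.35178274, 193.6700769 ],
       [  0.        ,   0.        ,   1.        ]]), 'eye': array([0.31181541, 0.02063818, 1.55311796]), 'attitude': array([[ 0.02692021, -0.98354056,  0.17867083],
       [-0.99949889, -0.02946032, -0.01157828],
       [ 0.01665141, -0.1782696 , -0.98384078]])}
{'camera_matrix': array([[488.71342218,   0.        , 248.84071646],
       [  0.        , 488.71342218, 187.54154337],
       [  0.        ,   0.        ,   1.        ]]), 'eye': array([ 1.08184368, -0.82778638,  1.05610969]), 'attitude': array([[ 0.84991578,  0.37210369, -0.37307105],
       [ 0.52679406, -0.58466865,  0.61696887],
       [ 0.01145345, -0.72090319, -0.69294113]])}
```

View pics/top0.png

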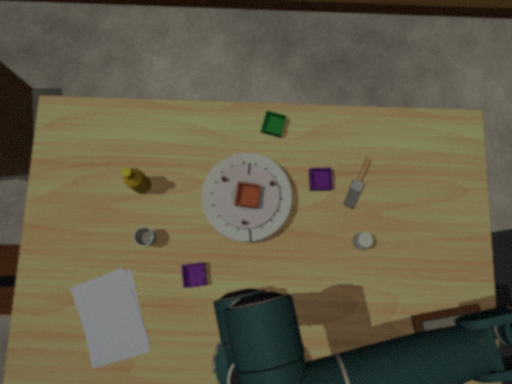

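View pics/scene0.png

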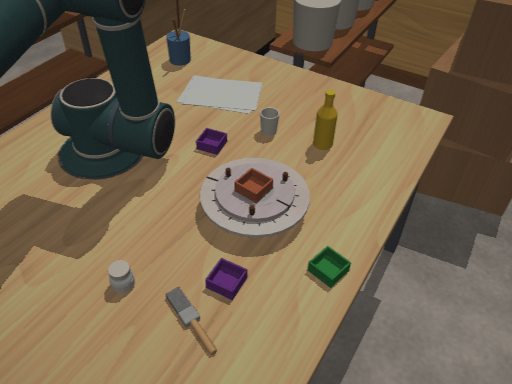

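```bash
cat > h.py <<'E'
import numpy as np,cv2
from plant import bot
def ray(n,uv,z,cm=None):
    cm=cm or bot.camera_model(n);K=cm['camera_matrix'];uv=np.atleast_2d(uv).astype(float)
    d=np.c_[uv,np.ones(len(uv))]@np.linalg.inv(K).T@cm['attitude'].T
    return cm['eye']+d*((z-cm['eye'][2])/d[:,2])[:,None]
E
python3 - <<'E'
from h import *
f=np.load('top0.npz');p=f['p'];d=f['d']
c=p[145:250,195:300];cv2.imwrite('pics/crop0.png',cv2.resize(c[:,:,::-1],None,fx=5.5,fy=5.5,interpolation=cv2.INTER_CUBIC))
hsv=cv2.cvtColor(p,cv2.COLOR_RGB2HSV)
m=((hsv[...,1]<50)&(hsv[...,2]>90)).astype('uint8');m[:, :190]=0;m[:,305:]=0;m[:140]=0;m[255:]=0
m=cv2.morphologyEx(m,cv2.MORPH_CLOSE,np.ones((9,9)))
cs=max(cv2.findContours(m,0,2)[0],key=cv2.contourArea)
q=ray('top',cs[:,0],.062)[:,:2].astype('float32');(cx,cy),r=cv2.minEnclosingCircle(q)
e=cv2.fitEllipse(q);print('plate',cx,cy,r,e)
g=cv2.cvtColor(p,cv2.COLOR_RGB2GRAY)
C=np.array(e[0])
dk=((g<75)&(hsv[...,0]>=0)).astype('uint8')
n,l,st,ce=cv2.connectedComponentsWithStats(dk[145:250,195:300].copy(),connectivity=8)
for i in range(1,n):
    uv=ce[i]+[195,145]
    a=ray('top',uv,.062)[0,:2]-C
    if st[i,4]>2 and np.hypot(*a)<.17: print(uv.round(1),st[i].tolist(),'r62',np.hypot(*a).round(4),np.degrees(np.arctan2(a[1],a[0])).round(1),'xy78',ray('top',uv,.078)[0,:2].round(4))
E
```

```text
plate 0.5731949210166931 0.046296797692775726 0.15989288687705994 ((0.5730636119842529, 0.04691794142127037), (0.31481486558914185, 0.31532323360443115), 55.89729309082031)
[223.9 178.7] [27, 32, 5, 4, 15] r62 0.1013 53.9 xy78 [0.6293 0.1276]
[292.2 183.7] [95, 35, 5, 9, 16] r62 0.1681 -73.0 xy78 [ 0.6188 -0.1124]
[272.  183.3] [75, 37, 5, 4, 14] r62 0.1014 -61.5 xy78 [ 0.6181 -0.0415]
[248.2 195.3] [40, 38, 28, 25, 488] r62 0.0065 -67.0 xy78 [0.5728 0.0407]
[244.1 222.3] [47, 76, 5, 4, 12] r62 0.0937 176.8 xy78 [0.4778 0.0518]
[278.2 231.9] [75, 81, 16, 12, 51] r62 0.1684 -137.2 xy78 [ 0.448  -0.0665]
```

View pics/crop0.png

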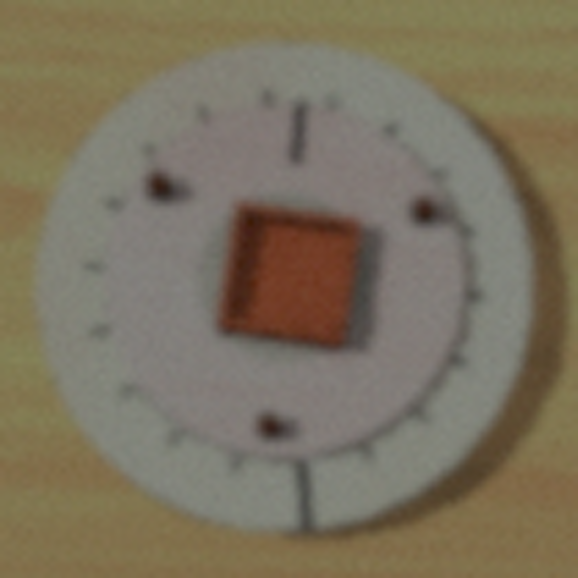

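```bash
python3 - <<'E'
from h import *
C=np.array([.5731,.0466])
def an(v):return np.hypot(*v).round(4),np.degrees(np.arctan2(v[1],v[0])).round(1)
for uv,z in [((301,102),.078),((296,161),.078),((303,462),.062),((308,530),.062),((160,186),.1),((424,210),.1),((269,426),.1)]:
    w=ray('top',np.array(uv)/5.5+[195,145]-0.4,z)[0,:2];print(uv,w.round(4),an(w-C))
s0=np.load('scene0.npz');print(bot.camera_model('wrist'))
# bystander positions
for n,uv,z in [('jar',(365,240),.07),('brush',(357,185),.01),('cup',(146,237),.08),('bottle',(131,175),.21)]:print(n,ray('top',uv,z).round(3))
E
```

```text
(301, 102) [0.6883 0.0403] (np.float64(0.1154), np.float64(-3.1))
(296, 161) [0.6494 0.0423] (np.float64(0.0764), np.float64(-3.2))
(303, 462) [0.4582 0.032 ] (np.float64(0.1158), np.float64(-172.7))
(308, 530) [0.4155 0.0275] (np.float64(0.1587), np.float64(-173.1))
(160, 186) [0.6256 0.1269] (np.float64(0.0959), np.float64(56.8))
(424, 210) [ 0.6153 -0.0394] (np.float64(0.0958), np.float64(-63.9))
(269, 426) [0.4762 0.0534] (np.float64(0.0972), np.float64(176.0))
{'camera_matrix': array([[338.86382513,   0.        , 257.27884609],
       [  0.        , 338.86382513, 191.76658592],
       [  0.        ,   0.        ,   1.        ]]), 'tool_from_camera': array([[ 1.41826602e-04, -9.57778018e-01, -2.87508693e-01,
         7.31805717e-02],
       [ 9.99999886e-01,  4.52565284e-06,  4.78218636e-04,
        -1.27041802e-04],
       [-4.56726133e-04, -2.87508728e-01,  9.57777909e-01,
        -1.20711511e-01],
       [ 0.00000000e+00,  0.00000000e+00,  0.00000000e+00,
         1.00000000e+00]])}
jar [[ 0.429 -0.368  0.07 ]]
brush [[ 0.635 -0.357  0.01 ]]
cup [[0.418 0.384 0.08 ]]
bottle [[0.604 0.414 0.21 ]]
```

>>> drive_tool(deltas=[{"dx":0.01,"dy":-0.011},{"dx":0.03,"dy":-0.033},{"dx":0.055,"dy":-0.06},{"dx":0.08,"dy":-0.087},{"dx":0.105,"dy":-0.114},{"dx":0.13,"dy":-0.141},{"dx":0.155,"dy":-0.168},{"dx":0.18,"dy":-0.196},{"dx":0.205,"dy":-0.223},{"dx":0.23,"dy":-0.25},{"dx":0.255,"dy":-0.277},{"dx":0.28,"dy":-0.304}], fingers=1)

```text
invalid input
```

>>> drive_tool(deltas=[{"dx":0.025,"dy":-0.027},{"dx":0.05,"dy":-0.054},{"dx":0.075,"dy":-0.082},{"dx":0.1,"dy":-0.109},{"dx":0.125,"dy":-0.136},{"dx":0.15,"dy":-0.163},{"dx":0.175,"dy":-0.19},{"dx":0.2,"dy":-0.217},{"dx":0.225,"dy":-0.245},{"dx":0.25,"dy":-0.272},{"dx":0.275,"dy":-0.299},{"dx":0.3,"dy":-0.326}])

```text
invalid input
```

>>> drive_tool(deltas=[{"dx":0.01,"dy":-0.011,"dz":0,"ax":0,"ay":0,"az":0}], fingers=1)

```text
time: 0.18
position: [0.1934, -0.6359, 0.2523]
orientation: [[0.961, 0.277, -0.001], [0.277, -0.961, 0.001], [-0.0, -0.001, -1.0]]
force: [-0.7, -0.8, -0.8]
grip_width: 0.0756
grip_force: 0.0
```

>>> drive_tool(deltas=[{"dx":0.02,"dy":-0.022,"dz":0,"ax":0,"ay":0,"az":0},{"dx":0.045,"dy":-0.049,"dz":0,"ax":0,"ay":0,"az":0},{"dx":0.07,"dy":-0.076,"dz":0,"ax":0,"ay":0,"az":0},{"dx":0.095,"dy":-0.103,"dz":0,"ax":0,"ay":0,"az":0},{"dx":0.12,"dy":-0.13,"dz":0,"ax":0,"ay":0,"az":0},{"dx":0.145,"dy":-0.157,"dz":0,"ax":0,"ay":0,"az":0},{"dx":0.17,"dy":-0.185,"dz":0,"ax":0,"ay":0,"az":0},{"dx":0.195,"dy":-0.212,"dz":0,"ax":0,"ay":0,"az":0},{"dx":0.22,"dy":-0.239,"dz":0,"ax":0,"ay":0,"az":0},{"dx":0.245,"dy":-0.266,"dz":0,"ax":0,"ay":0,"az":0},{"dx":0.27,"dy":-0.293,"dz":0,"ax":0,"ay":0,"az":0},{"dx":0.29,"dy":-0.315,"dz":0,"ax":0,"ay":0,"az":0}], fingers=1)

```text
time: 1.18
position: [0.3857, -0.2496, 0.2532]
orientation: [[0.96, 0.278, 0.0], [0.278, -0.96, 0.0], [0.0, -0.0, -1.0]]
force: [-0.6, -0.3, -0.2]
grip_width: -0.0001
grip_force: 0.0
```

>>> drive_tool(deltas=[{"dx":0.025,"dy":-0.027,"dz":0,"ax":0,"ay":0,"az":0},{"dx":0.05,"dy":-0.054,"dz":0,"ax":0,"ay":0,"az":0},{"dx":0.075,"dy":-0.081,"dz":0,"ax":0,"ay":0,"az":0},{"dx":0.1,"dy":-0.109,"dz":0,"ax":0,"ay":0,"az":0},{"dx":0.125,"dy":-0.136,"dz":0,"ax":0,"ay":0,"az":0},{"dx":0.15,"dy":-0.163,"dz":0,"ax":0,"ay":0,"az":0},{"dx":0.175,"dy":-0.19,"dz":0,"ax":0,"ay":0,"az":0},{"dx":0.2,"dy":-0.218,"dz":0,"ax":0,"ay":0,"az":0},{"dx":0.225,"dy":-0.245,"dz":0,"ax":0,"ay":0,"az":0},{"dx":0.25,"dy":-0.272,"dz":0,"ax":0,"ay":0,"az":0},{"dx":0.275,"dy":-0.3,"dz":0,"ax":0,"ay":0,"az":0},{"dx":0.298,"dy":-0.325,"dz":0,"ax":0,"ay":0,"az":0}])

```text
time: 2.18
position: [0.5815, 0.1455, 0.2529]
orientation: [[0.96, 0.279, -0.0], [0.279, -0.96, 0.0], [-0.0, -0.0, -1.0]]
force: [-0.1, -0.4, 0.1]
grip_width: 0.0001
grip_force: 0.0
```

>>> drive_tool(deltas=[{"dx":0,"dy":0,"dz":0.02,"ax":0,"ay":0,"az":0},{"dx":0,"dy":0,"dz":0.045,"ax":0,"ay":0,"az":0},{"dx":0,"dy":0,"dz":0.07,"ax":0,"ay":0,"az":0},{"dx":0,"dy":0,"dz":0.09,"ax":0,"ay":0,"az":0},{"dx":0,"dy":0,"dz":0.105,"ax":0,"ay":0,"az":0},{"dx":0,"dy":0,"dz":0.118,"ax":0,"ay":0,"az":0},{"dx":0,"dy":0,"dz":0.128,"ax":0,"ay":0,"az":0},{"dx":0,"dy":0,"dz":0.137,"ax":0,"ay":0,"az":0},{"dx":0,"dy":0,"dz":0.137,"ax":0,"ay":0,"az":0}])

```text
time: 2.93
position: [0.5806, 0.1431, 0.1147]
orientation: [[0.961, 0.278, -0.002], [0.278, -0.961, -0.0], [-0.002, -0.0, -1.0]]
force: [0.3, 0.7, -0.0]
grip_width: 0.0001
grip_force: 0.0
```

```bash
python3 - <<'E'
from h import *
p,d=bot.get_image("scene");cv2.imwrite("pics/scene1.png",cv2.resize(p[130:250,180:340,::-1],None,fx=4.5,fy=4.5,interpolation=cv2.INTER_CUBIC))
s=bot.sense();print(s['time'],s['position'],s['force'])
E
```

```text
2.9833 [0.58092478 0.14316286 0.11585213] [-0.16145201  0.36936693 -0.82603485]
```

View pics/scene1.png

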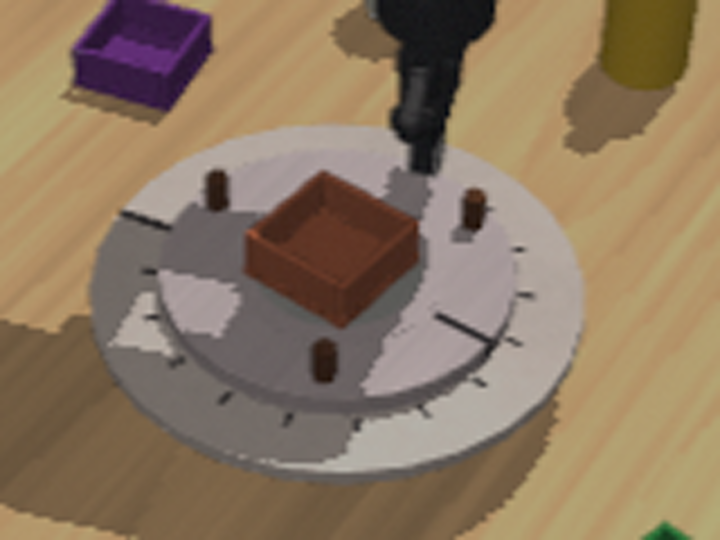

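```bash
cat >> h.py <<'E'
C=np.array([.5731,.0466])
def rows(a0,angs,r=.097):
    R=np.array([[.961,.278],[.278,-.961]])
    f=lambda a:C+r*np.array([np.cos(np.radians(a)),np.sin(np.radians(a))])
    for a in angs: print(a,((f(a)-f(a0))@R).round(3))
E
python3 - <<'E'
from h import *
for a0 in(85,30,-30):
    print(a0);rows(a0,range(a0-5,a0-61,-5))
E
```

```text
85
80 [0.008 0.003]
75 [0.015 0.007]
70 [0.022 0.012]
65 [0.029 0.017]
60 [0.035 0.023]
55 [0.041 0.03 ]
50 [0.046 0.036]
45 [0.05  0.044]
40 [0.054 0.051]
35 [0.057 0.059]
30 [0.059 0.067]
25 [0.061 0.076]
30
25 [0.002 0.008]
20 [0.003 0.017]
15 [0.003 0.025]
10 [0.002 0.034]
5 [0.001 0.042]
0 [-0.001  0.05 ]
-5 [-0.004  0.058]
-10 [-0.007  0.066]
-15 [-0.011  0.073]
-20 [-0.016  0.08 ]
-25 [-0.021  0.087]
-30 [-0.027  0.093]
-30
-35 [-0.006  0.006]
-40 [-0.013  0.011]
-45 [-0.02   0.015]
-50 [-0.028  0.019]
-55 [-0.036  0.022]
-60 [-0.044  0.024]
-65 [-0.052  0.026]
-70 [-0.061  0.027]
-75 [-0.069  0.027]
-80 [-0.078  0.027]
-85 [-0.086  0.025]
-90 [-0.094  0.023]
```

>>> drive_tool(deltas=[{"dx":0.004,"dy":0.001,"dz":0.005,"ax":0,"ay":0,"az":0},{"dx":0.008,"dy":0.003,"dz":0.005,"ax":0,"ay":0,"az":0},{"dx":0.015,"dy":0.007,"dz":0.005,"ax":0,"ay":0,"az":0},{"dx":0.022,"dy":0.012,"dz":0.005,"ax":0,"ay":0,"az":0},{"dx":0.029,"dy":0.017,"dz":0.005,"ax":0,"ay":0,"az":0},{"dx":0.035,"dy":0.023,"dz":0.005,"ax":0,"ay":0,"az":0},{"dx":0.041,"dy":0.03,"dz":0.005,"ax":0,"ay":0,"az":0},{"dx":0.046,"dy":0.036,"dz":0.005,"ax":0,"ay":0,"az":0},{"dx":0.05,"dy":0.044,"dz":0.005,"ax":0,"ay":0,"az":0},{"dx":0.054,"dy":0.051,"dz":0.005,"ax":0,"ay":0,"az":0},{"dx":0.057,"dy":0.059,"dz":0.005,"ax":0,"ay":0,"az":0},{"dx":0.059,"dy":0.067,"dz":0.005,"ax":0,"ay":0,"az":0}])

```text
time: 3.98
position: [0.6569, 0.0947, 0.1113]
orientation: [[0.961, 0.278, 0.0], [0.278, -0.961, 0.0], [0.0, -0.0, -1.0]]
force: [-3.4, 2.9, 0.3]
grip_width: 0.0
grip_force: 1.3
```

>>> drive_tool(deltas=[{"dx":0.002,"dy":0.008,"dz":0,"ax":0,"ay":0,"az":0},{"dx":0.003,"dy":0.017,"dz":0,"ax":0,"ay":0,"az":0},{"dx":0.003,"dy":0.025,"dz":0,"ax":0,"ay":0,"az":0},{"dx":0.002,"dy":0.034,"dz":0,"ax":0,"ay":0,"az":0},{"dx":0.001,"dy":0.042,"dz":0,"ax":0,"ay":0,"az":0},{"dx":-0.001,"dy":0.05,"dz":0,"ax":0,"ay":0,"az":0},{"dx":-0.004,"dy":0.058,"dz":0,"ax":0,"ay":0,"az":0},{"dx":-0.007,"dy":0.066,"dz":0,"ax":0,"ay":0,"az":0},{"dx":-0.011,"dy":0.073,"dz":0,"ax":0,"ay":0,"az":0},{"dx":-0.016,"dy":0.08,"dz":0,"ax":0,"ay":0,"az":0},{"dx":-0.021,"dy":0.087,"dz":0,"ax":0,"ay":0,"az":0},{"dx":-0.027,"dy":0.093,"dz":0,"ax":0,"ay":0,"az":0}])

```text
time: 4.98
position: [0.6559, -0.0022, 0.1114]
orientation: [[0.961, 0.278, -0.0], [0.278, -0.961, 0.0], [0.0, -0.0, -1.0]]
force: [-1.6, 5.0, 0.3]
grip_width: 0.0001
grip_force: 1.9
```

>>> drive_tool(deltas=[{"dx":-0.006,"dy":0.006,"dz":0,"ax":0,"ay":0,"az":0},{"dx":-0.013,"dy":0.011,"dz":0,"ax":0,"ay":0,"az":0},{"dx":-0.02,"dy":0.015,"dz":0,"ax":0,"ay":0,"az":0},{"dx":-0.028,"dy":0.019,"dz":0,"ax":0,"ay":0,"az":0},{"dx":-0.036,"dy":0.022,"dz":0,"ax":0,"ay":0,"az":0},{"dx":-0.044,"dy":0.024,"dz":0,"ax":0,"ay":0,"az":0},{"dx":-0.052,"dy":0.026,"dz":0,"ax":0,"ay":0,"az":0},{"dx":-0.061,"dy":0.027,"dz":0,"ax":0,"ay":0,"az":0},{"dx":-0.069,"dy":0.027,"dz":0,"ax":0,"ay":0,"az":0},{"dx":-0.078,"dy":0.027,"dz":0,"ax":0,"ay":0,"az":0},{"dx":-0.082,"dy":0.026,"dz":0,"ax":0,"ay":0,"az":0},{"dx":-0.082,"dy":0.026,"dz":0,"ax":0,"ay":0,"az":0}])

```text
time: 5.98
position: [0.5839, -0.0496, 0.1114]
orientation: [[0.961, 0.278, -0.0], [0.278, -0.961, -0.001], [-0.0, 0.0, -1.0]]
force: [-0.4, -0.8, -0.4]
grip_width: -0.0001
grip_force: 0.0
```

```bash
python3 - <<'E'
from h import *
s=bot.sense();print(s['time'],s['position'],s['force'])
for n,(a,b,c,d_) in dict(scene=(130,250,180,340),top=(145,250,195,300)).items():
    p,d=bot.get_image(n);np.savez(n+'2.npz',p=p,d=d)
    cv2.imwrite(f"pics/{n}2.png",cv2.resize(p[a:b,c:d_,::-1],(400,300) if n=='scene' else (300,300),interpolation=cv2.INTER_CUBIC))
cv2.imwrite("pics/both2.png",np.hstack([cv2.imread('pics/scene2.png'),cv2.imread('pics/top2.png')]))
E
```

```text
5.9833 [ 0.58385793 -0.04964983  0.11143213] [-0.4010445  -0.82871827 -0.37951861]
```

View pics/both2.png

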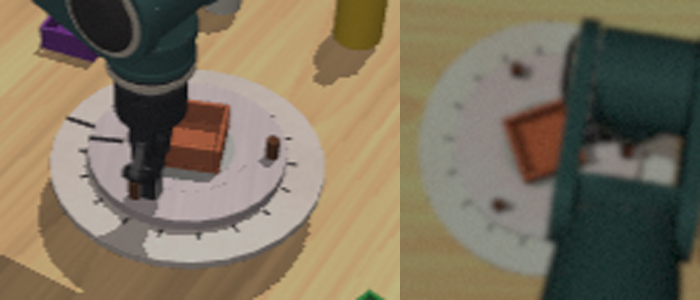

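```bash
cat >> h.py <<'E'
def ang(n,uv,z):
    v=ray(n,uv,z)[:,:2]-C
    return np.c_[np.hypot(*v.T).round(4),np.degrees(np.arctan2(v[:,1],v[:,0])).round(2)]
def dark(n,p,z,r0,r1,lo,hi,th):
    "dark pixels whose point at height z lies in the given polar sector"
    g=cv2.cvtColor(p,cv2.COLOR_RGB2GRAY).astype(float);vv,uu=np.mgrid[:384,:512]
    uv=np.c_[uu.ravel(),vv.ravel()];a=ang(n,uv,z);t=a[:,1]%360
    k=(a[:,0]>r0)&(a[:,0]<r1)&(t>lo)&(t<hi);q=g.ravel()[k]
    w=np.clip(th*np.median(q)-q,0,None)
    A=a[k];T=t[k]
    return round((w*T).sum()/w.sum(),2),round((w*A[:,0]).sum()/w.sum(),4),int((w>0).sum())
E
python3 - <<'E'
from h import *
s=lambda c:np.array(c)/2.5+[180,130]-.3
print(ang('scene',s([(89,138),(122,141)]),.078),ang('scene',s([(90,126),(67,118)]),.062))
t=lambda c:(np.array(c)-[400,0])/300*105+[195,145]-.4
print('studs',ang('top',t([(517,70),(502,205)]),.1))
p=np.load('scene2.npz')['p'];p0=np.load('scene0.npz')['p'];t0=np.load('top0.npz')['p']
print('tgt',dark('scene',p,.062,.12,.155,177,197,.75),dark('scene',p0,.062,.12,.155,177,197,.75),dark('top',t0,.062,.12,.155,177,197,.75))
print('idx',dark('scene',p,.078,.08,.112,192,210,.75),'idx0',dark('top',t0,.078,.08,.112,350,360,.75),dark('scene',p0,.078,.08,.112,350,360,.75))
E
```

```text
[[ 1.1550e-01 -1.5633e+02]
 [ 7.6800e-02 -1.5700e+02]] [[ 1.2750e-01 -1.7320e+02]
 [ 1.5890e-01 -1.7338e+02]]
studs [[9.5900e-02 2.5020e+01]
 [9.4500e-02 1.4639e+02]]
tgt (np.float64(186.41), np.float64(0.1396), 21) (np.float64(186.31), np.float64(0.1398), 20) (np.float64(186.73), np.float64(0.1355), 17)
idx (np.float64(202.98), np.float64(0.0952), 21) idx0 (np.float64(nan), np.float64(nan), 0) (np.float64(357.41), np.float64(0.0964), 20)h.py:22: RuntimeWarning: invalid value encountered in scalar divide
  return round((w*T).sum()/w.sum(),2),round((w*A[:,0]).sum()/w.sum(),4),int((w>0).sum())
```

```bash
python3 - <<'E'
from h import *
rows(-83.5,[-86,-88,-90,-92,-94,-96,-97,-98,-99,-100,-101])
E
```

```text
-86 [-0.004 -0.001]
-88 [-0.007 -0.002]
-90 [-0.011 -0.002]
-92 [-0.014 -0.003]
-94 [-0.017 -0.005]
-96 [-0.02  -0.006]
-97 [-0.022 -0.006]
-98 [-0.023 -0.007]
-99 [-0.025 -0.008]
-100 [-0.027 -0.009]
-101 [-0.028 -0.009]
```

>>> drive_tool(deltas=[{"dx":-0.004,"dy":-0.001,"dz":0,"ax":0,"ay":0,"az":0},{"dx":-0.007,"dy":-0.002,"dz":0,"ax":0,"ay":0,"az":0},{"dx":-0.011,"dy":-0.002,"dz":0,"ax":0,"ay":0,"az":0},{"dx":-0.014,"dy":-0.003,"dz":0,"ax":0,"ay":0,"az":0},{"dx":-0.017,"dy":-0.005,"dz":0,"ax":0,"ay":0,"az":0},{"dx":-0.02,"dy":-0.006,"dz":0,"ax":0,"ay":0,"az":0},{"dx":-0.022,"dy":-0.006,"dz":0,"ax":0,"ay":0,"az":0},{"dx":-0.022,"dy":-0.006,"dz":0,"ax":0,"ay":0,"az":0}])

```text
time: 6.75
position: [0.5615, -0.0498, 0.1113]
orientation: [[0.961, 0.278, -0.0], [0.278, -0.961, -0.0], [-0.0, 0.0, -1.0]]
force: [0.2, 0.2, -0.9]
grip_width: -0.0002
grip_force: 0.1
```

```bash
python3 - <<'E'
from h import *
s=bot.sense();print(s['time'],s['position'],s['force'])
p,d=bot.get_image('scene');np.savez('scene3.npz',p=p,d=d)
cv2.imwrite("pics/s3.png",cv2.resize(p[150:210,190:270,::-1],None,fx=9,fy=9,interpolation=cv2.INTER_CUBIC))
print('tgt',dark('scene',p,.062,.12,.155,177,197,.75))
for lo,hi in((180,197),(183,200)):print('idx',dark('scene',p,.078,.08,.112,lo,hi,.75))
E
```

```text
6.75 [ 0.56150678 -0.04978232  0.11131643] [ 0.17195777  0.18133945 -0.85904488]
tgt (np.float64(185.85), np.float64(0.1371), 25)
idx (np.float64(186.25), np.float64(0.0893), 26)
idx (np.float64(188.85), np.float64(0.0895), 32)
```

View pics/s3.png

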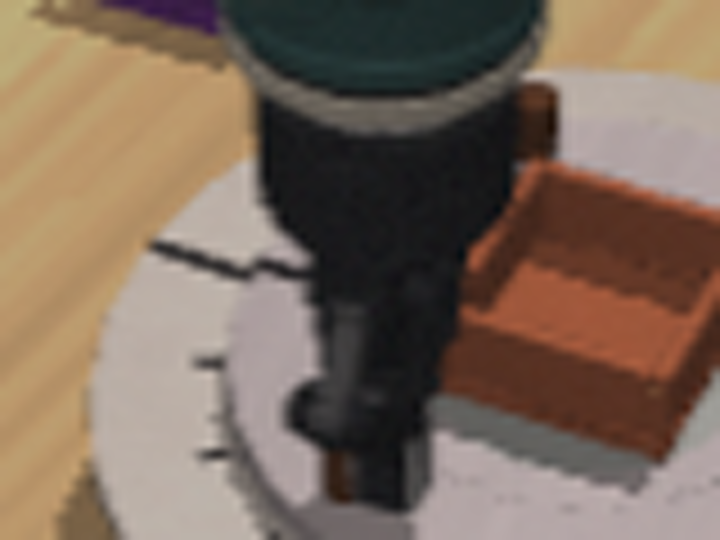

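```bash
python3 - <<'E'
from h import *
s=lambda c:np.array(c)/9+[190,150]-.44
print(ang('scene',s([(254,265),(280,269),(308,274)]),.078),ang('scene',s([(152,244),(200,259),(247,275)]),.062))
p=np.load('scene3.npz')['p']
print(dark('scene',p,.078,.097,.112,183,196,.75),dark('scene',p,.062,.12,.155,180,192,.75))
rows(-97,[-97.5,-98,-98.5,-99,-99.5,-100,-101])
E
```

```text
[[ 1.1600e-01 -1.6919e+02]
 [ 1.0740e-01 -1.6992e+02]
 [ 9.8000e-02 -1.7068e+02]] [[ 1.5960e-01 -1.7368e+02]
 [ 1.4170e-01 -1.7392e+02]
 [ 1.2400e-01 -1.7395e+02]]
(np.float64(188.42), np.float64(0.1022), 11) (np.float64(185.86), np.float64(0.1371), 25)
-97.5 [-0.001 -0.   ]
-98 [-0.002 -0.001]
-98.5 [-0.002 -0.001]
-99 [-0.003 -0.001]
-99.5 [-0.004 -0.002]
-100 [-0.005 -0.002]
-101 [-0.006 -0.003]
```

>>> drive_tool(deltas=[{"dx":-0.002,"dy":-0.001,"dz":0,"ax":0,"ay":0,"az":0},{"dx":-0.004,"dy":-0.002,"dz":0,"ax":0,"ay":0,"az":0},{"dx":-0.005,"dy":-0.002,"dz":0,"ax":0,"ay":0,"az":0},{"dx":-0.005,"dy":-0.002,"dz":0,"ax":0,"ay":0,"az":0},{"dx":0,"dy":0,"dz":0,"ax":0,"ay":0,"az":0},{"dx":0.005,"dy":0,"dz":0,"ax":0,"ay":0,"az":0},{"dx":0.01,"dy":0,"dz":-0.01,"ax":0,"ay":0,"az":0},{"dx":0.01,"dy":0.02,"dz":-0.04,"ax":0,"ay":0,"az":0},{"dx":0.01,"dy":0.045,"dz":-0.06,"ax":0,"ay":0,"az":0},{"dx":0.01,"dy":0.08,"dz":-0.08,"ax":0,"ay":0,"az":0},{"dx":0.01,"dy":0.115,"dz":-0.09,"ax":0,"ay":0,"az":0},{"dx":0.01,"dy":0.15,"dz":-0.1,"ax":0,"ay":0,"az":0}])

```text
time: 7.8
position: [0.6142, -0.1924, 0.2135]
orientation: [[0.96, 0.279, 0.002], [0.279, -0.96, -0.001], [0.001, 0.001, -1.0]]
force: [0.3, 0.4, -0.8]
grip_width: 0.0001
grip_force: 0.0
```

>>> drive_tool(deltas=[{"dx":0,"dy":0.035,"dz":0,"ax":0,"ay":0,"az":0},{"dx":0,"dy":0.07,"dz":0,"ax":0,"ay":0,"az":0},{"dx":0,"dy":0.1,"dz":0,"ax":0,"ay":0,"az":0},{"dx":0,"dy":0.12,"dz":0,"ax":0,"ay":0,"az":0},{"dx":0,"dy":0.12,"dz":0,"ax":0,"ay":0,"az":0}])

```text
time: 8.22
position: [0.6473, -0.3098, 0.211]
orientation: [[0.961, 0.276, -0.001], [0.276, -0.961, -0.0], [-0.001, 0.0, -1.0]]
force: [0.5, -0.7, 0.2]
grip_width: 0.0001
grip_force: 0.0
```

```bash
python3 - <<'E'
from h import *
s=bot.sense();print(s['time'],s['position'],s['force'])
for n in('scene','top'):
    p,d=bot.get_image(n);np.savez(n+'4.npz',p=p,d=d)
    print(n,'tgt',dark(n,p,.062,.12,.155,179,193,.75),'idx',dark(n,p,.078,.08,.112,179,194,.75))
    c=p[150:210,190:270] if n=='scene' else p[195:250,213:287]
    cv2.imwrite(f"pics/{n}4.png",cv2.resize(c[:,:,::-1],(396,297),interpolation=cv2.INTER_CUBIC))
cv2.imwrite("pics/b4.png",np.hstack([cv2.imread('pics/scene4.png'),cv2.imread('pics/top4.png')]))
E
```

```text
8.2167 [ 0.6472603  -0.3097697   0.21095715] [ 0.54333866 -0.68416529  0.1699287 ]
scene tgt (np.float64(nan), np.float64(nan), 0) idx (np.float64(183.85), np.float64(0.1022), 30)
top tgt (np.float64(186.77), np.float64(0.1352), 14) idx (np.float64(187.78), np.float64(0.0949), 11)h.py:22: RuntimeWarning: invalid value encountered in scalar divide
  return round((w*T).sum()/w.sum(),2),round((w*A[:,0]).sum()/w.sum(),4),int((w>0).sum())
```

View pics/b4.png

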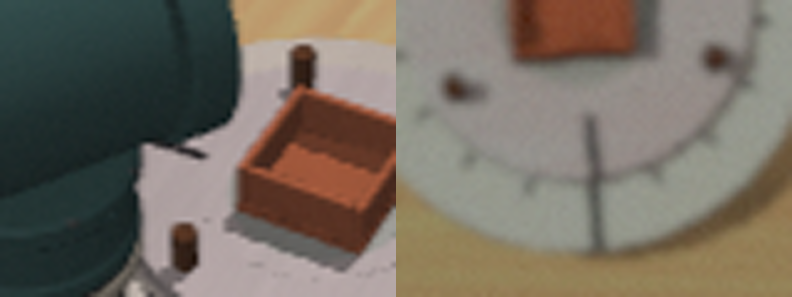

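```bash
python3 - <<'E'
from h import *
for k in '04':
    p=np.load(f'top{k}.npz')['p'];h=cv2.cvtColor(p,cv2.COLOR_RGB2HSV)
    m=((h[...,0]<12)&(h[...,1]>120)).astype('uint8');m[:,:225]=0;m[:,275:]=0;m[:175]=0;m[225:]=0
    c=max(cv2.findContours(m,0,2)[0],key=cv2.contourArea)
    print('dish',(ray('top',cv2.minAreaRect(c)[0],.112)[0,:2]-C).round(4))
print(bot.finish_job())
E
```

```text
dish [-0.0044 -0.0041]
dish [-0.0002  0.003 ]
the job is handed in; nothing more can be done
None
```

I turned the wheel about 170° clockwise by pushing one stud and handed the job in at about 8 s. The top camera shows the index mark about 1° (2 mm) from the long target line, inside the 6 mm limit. The dish measured about 3 mm from the wheel's centre, and the arm ended clear of everything. I didn't re-measure the bystanders, and the hand-in returned no verdict.

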